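# Set the sowing row guide to the next row

### The job

Set the row guide in front of the seedling tray for the next row: swing its clamp lever open, slide the carriage along the rail by its upright post until its pointer is in line with the triangular clip on the tray's rim (not the round one), then swing the lever back to fully clamped and let go.

Things in the scene. Friction and masses are not known exactly. Their poses are not given: they have to be found in the camera images.
- post_grip (a point): Centre of the carriage's grip post: upright black cylinder, 26 mm diameter, 56 mm tall, centre 83 mm above the bench, on a flat aluminium carriage (82 x 64 mm, top at 55 mm). The carriage slides on a straight rail, up to 155 mm either way from its middle, friction about 4 N; clamped, it holds fast. Its 10 mm wide steel pointer juts towards the tray, level with the post along the rail.
- lever_knob (a point): Centre of the upright black round knob on the clamp lever's end: 22 mm diameter, 54 mm tall, centre 101 mm above the bench, on a 15 mm wide steel bar (top at 74 mm). The lever turns level about a pivot on the carriage, 45 mm from the post, square to the rail, on the side away from the tray. Pivot to knob 85 mm. It needs up to about 10 N at the knob and stays where left.
- clamp_lever (a joint): Lever angle, rad. 0 = clamped, at its stop: lever in line with the rail, its knob over the rail to the robot's right of the pivot. Grows clockwise seen from above (knob swings away from the tray, towards the robot) to 1.3 = fully open, at the other stop: lever nearly square to the rail. The cam bites below about 0.6; above that the carriage is free.
- triangle_clip: The mark: flat white triangular clip, 36 mm sides, 5 mm thick, fixed on the near rim of the black seedling tray, 64 mm above the bench, a corner pointing at the rail. Origin: its centre, underside, in line with that corner. x points from the rail across the tray, y along the rail (to the robot's left); the post is in line when its y here is 0. The round clip (30 mm) on that rim is not the mark.

How it is judged:
On the way, in this order (a step that is already met when the one before it is completed fails the run):
1. the clamp lever is swung open (more than 0.65 rad) (value of joint clamp_lever above 0.65 rad), for 0.2 s.
2. with the lever open, the carriage's pointer is in line with the triangular clip (within 12 mm) (value of joint clamp_lever above 0.5 rad and y of post_grip in the frame of triangle_clip between -0.012 and 0.012 m), for 0.2 s.
At the end, for the whole second after the job is handed in: The carriage's post and pointer are in line with the triangular clip within 12 mm along the rail, and the clamp lever is back in its clamped position (below 0.2 rad) (value of joint clamp_lever below 0.2 rad and y of post_grip in the frame of triangle_clip between -0.012 and 0.012 m); the robot touches nothing.
It also fails if it takes over 64 s, if anything falls off the work surface, if the arm or the gripper's body presses on something with over 40 N, if the wrist force passes 120 N, or if a joint passes its speed limit or range.

### The arm

A 7-joint arm with a two-finger parallel gripper is mounted at the origin on the work surface. World frame = base frame: x ahead of the robot, y to its left, z up, the work surface at z = 0. Lengths are in m, angles in rad, forces in N, time in s.
With the tool pointing down it reaches from about 0.4 to 0.75 m from the base axis. Payload 19.5 kg.
Tool frame: the origin (TCP) lies on the centre line of the jaws, within the pads' length; the fingertips stand 11 mm ahead of it and the grasp point (between the pads) lies 8 mm behind it (nose_length is the distance from the TCP to the fingertips, in m); z points along the fingers, y is the line along which they close (so a half turn about z gives the same grasp; the last joint's range is limited). The gripper opens to 85 mm and grips with 20 to 120 N. Pads are 22 mm wide; open, the fingers measure 114 mm over their backs; the gripper's body (76 mm by 85 mm) begins 54 mm behind the grasp point. The pads swing forward as they close: fully open they stand 13 mm farther back than shut.
Start: joints at [-1.158, 0.707, -0.028, 1.485, 0.022, 0.951, -0.075], TCP at [0.253, 0.517, 0.242] pointing down, gripper open.
Joint ranges: [-2.71, 2.71], [-0.32, 2.16], [-1.57, 1.52], [0, 2.45], [-1.46, 4.6], [0, 2.02], [-2.83, 2.83]. Speed limits (rad/s): [1.89, 1.89, 2.57, 2.57, 3.01, 3.01, 3.01].

### API

Orientations are given as a unit quaternion [x, y, z, w].
In Python, from cell import * gives the robot as it stands. The module is installed in compiled form; this text tells all that it offers.
- The arm moves only by the tool apply_moves, never from a script. Its argument "targets" is a list of rows, each a list of 7 numbers: the opening, from 0 (shut) to 1 (fully open), then the shift along the tool's x, y, z in mm, then the turn, a rotation vector about the tool's x, y, z in rad. In form: [[gripper, x, y, z, ax, ay, az], ...]. A call has 1 to 10 rows; each row is the pose to reach, as a shift and turn from the pose commanded when the call began, along the tool's axes at that moment; what a row does not reach only later rows make up. A row lasts 1/12 s, in which the tool goes at most 41.7 mm and 7.16 degrees, less where a joint would pass 70% of its speed; a pose out of reach is approached as far as the arm can. A call with a gripper value outside its range is refused whole. The fingers move at their own pace and stop on an object; "newtons" is the grip in N (left out, the last holds). Time passes only in rows, so rows that repeat a pose let the fingers close. It gives the time, the measured TCP pose, the force, the opening and the grip force at its end, in the units of the state.
- state(): the state, without advancing time (a new reading comes with each control period).
- get_image(name): name is "scene" or "side" or "wrist"; returns a dict with "color" (384x512x3 uint8, red, green, blue), "z_map" (384x512 float32, m along the optical axis (not along the pixel's ray), 0 where there is no reading), "fx", "fy", "cx", "cy" (pixels), "R" (3x3) and "t" (3): a world point X has camera coordinates R X + t; the wrist camera has in their place "T_tool_cam" (4x4, takes a point from camera to tool coordinates, whose origin is the TCP and whose axes are the flange's). Camera axes: x right, y down, z forward; pixel columns grow to the right and rows downward; lengths in m; the calibration is good to about 2 mm. The wrist camera is an equidistant fisheye: a pixel r from the principal point sees the ray r / f radians off the axis. A picture is of the moment at which its call begins: read the wrist's pose just before it.
- sign_off(): hands the job in; it is judged then, once.
The state is a dict: "time_s": time; "q": joint angles; "qvel": joint speeds; "joint_efforts": joint torques, N m; "tcp_pos": TCP position; "orientation": TCP orientation; "wrist_force": force on the tool from outside, world axes, zero at the start; "torque": the same for the moment, N m; "width": opening from 0.0 (shut) to 1.0 (fully open); "grip_force": force on a finger pad.
Only numpy, scipy, OpenCV 4.12 (cv2) and the standard library are available. Lean on these libraries where they do the work, as an engineer would, in place of code of your own. Each camera call takes 0.05 s, during which the arm holds its last target. There are 200 camera calls.

## Working session

There is one attempt and no reset: what is moved stays moved. The work goes in short steps, Python scripts to look and compute and a tool call to move; the robot and the scene stay as the last step left them, time stands still between calls to the robot, and variables do not carry over. Pictures are saved under pics/ and viewed, at most 10 in all, crops included, and the job is handed in when it is done.

Besides the shell and the picture viewer there is one more tool, called after "Call:" as a command line: name --pt "numbers of a row" for each row, then --argument value for the rest. apply_moves: Moves the arm, as the interface text tells. Its arguments: {"type":"object","properties":{"targets":{"type":"array","items":{"type":"array","items":{"type":"number"}}},"newtons":{"type":"number"}},"required":["targets"]}

```bash
mkdir -p pics; python3 - <<'E'
from cell import *
import cv2,numpy as np
s=state();print(s['time_s'],s['tcp_pos'],s['orientation'],s['width'])
a=[get_image(n) for n in("scene","side")]
for n,i in zip(("scene","side"),a):
    np.savez(f'pics/{n}.npz',**i); cv2.imwrite(f'pics/{n}.png',i['color'][:,:,::-1]); print(n,-i['R'].T@i['t'],i['R'][2],i['fx'])
E
```

```text
0.0 [0.2524873  0.51631285 0.24183923] [ 2.25456938e-01  9.74252975e-01 -5.44934174e-04 -1.16546763e-04] 0.997223012857006
scene [ 1.14230107 -0.02286076  0.5269828 ] [-0.77586927  0.07170499 -0.6268056 ] 437.88789753396316
side [ 0.26400129 -0.37578259  0.47290984] [ 0.56790636  0.61981862 -0.54157847] 379.1092395335703
```

View pics/scene.png

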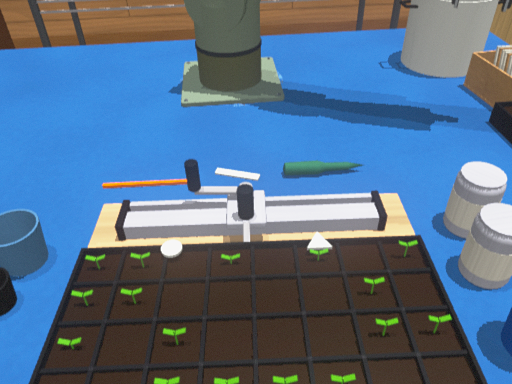

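View pics/side.png

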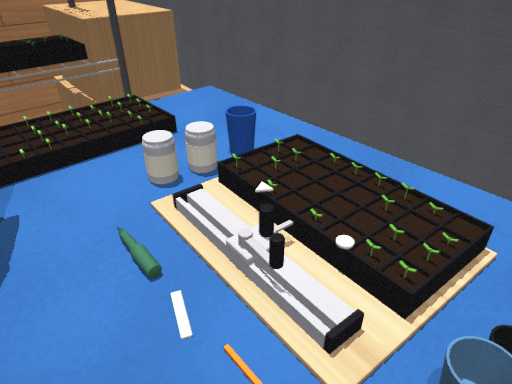

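Scene view: post at (245,202), lever knob at (193,176), triangle at (319,242), round clip at (172,248). Side view: post (267,221), knob (277,251), triangle (265,188). The lever is clamped and points to the robot's right.

```bash
cat > h.py <<'E'
import cv2,numpy as np
def ray(i,u,v,z):
    d=i['R'].T@np.array([(u-i['cx'])/i['fx'],(v-i['cy'])/i['fy'],1]); c=-i['R'].T@i['t']
    return c+d*(z-c[2])/d[2]
def blob(m,u,v):
    n,l,s,c=cv2.connectedComponentsWithStats(m.astype('uint8'),connectivity=4)
    ys,xs=np.nonzero(l); k=np.argmin((xs-u)**2+(ys-v)**2); j=l[ys[k],xs[k]]
    return (l==j),s[j],c[j]
E
python3 - <<'E'
from h import *
P={'scene':dict(post=(245,205),knob=(193,176),tri=(319,242),rnd=(172,248),railL=(380,212),railR=(124,220)),
'side':dict(post=(267,221),knob=(277,251),tri=(265,188),rnd=(345,242))}
for n in P:
    i=dict(np.load(f'pics/{n}.npz')); g=i['color'].astype(int).max(2); mn=i['color'].astype(int).min(2)
    for k,(u,v) in P[n].items():
        m=(mn>185) if k in('tri','rnd') else g<60
        b,s,c=blob(m,u,v); z=dict(post=.083,knob=.101).get(k,.068 if k in('tri','rnd') else .04)
        print(n,k,s,c.round(1),ray(i,*c,z).round(4))
        r=cv2.minAreaRect(np.argwhere(b)[:,::-1].astype('float32'));print('   rect',np.round(r[0],1),ray(i,*r[0],z).round(4))
        if k=='tri':
            t=cv2.minEnclosingTriangle(np.argwhere(b)[:,::-1].astype('float32').reshape(-1,1,2))[1].reshape(3,2)
            w=np.array([ray(i,*p,.0685) for p in t]);print(w.round(4),w.mean(0).round(4))
E
```

```text
scene post [244 244   2   2   3] [244.7 244.3] [ 0.7104 -0.0096  0.083 ]
   rect [244.8 244.3] [ 0.7102 -0.0095  0.083 ]
scene knob [127 208   2   2   3] [127.7 208.7] [ 0.6337 -0.1775  0.101 ]
   rect [127.8 208.8] [ 0.6339 -0.1774  0.101 ]
scene tri [308 232  24  16 235] [318.5 241.4] [0.7029 0.098  0.068 ]
   rect [319.5 239.5] [0.6992 0.1003 0.068 ]
[[0.6767 0.0999 0.0685]
 [0.7123 0.0793 0.0685]
 [0.7168 0.1158 0.0685]] [0.702  0.0983 0.0685]
scene rnd [161 239  21  17 290] [171.  246.9] [ 0.6879 -0.1155  0.068 ]
   rect [171. 247.] [ 0.6882 -0.1155  0.068 ]
scene railL [380 217   1   1   1] [380. 217.] [0.6336 0.2165 0.04  ]
   rect [380. 217.] [0.6336 0.2165 0.04  ]
scene railR [123 220   1   1   1] [123. 220.] [ 0.5889 -0.2036  0.04  ]
   rect [123. 220.] [ 0.5889 -0.2036  0.04  ]
side post [  218   135   275   184 23374] [355.6 220. ] [ 0.7321 -0.1042  0.083 ]
   rect [340.9 227.3] [ 0.6975 -0.0995  0.083 ]
side knob [  218   135   275   184 23374] [355.6 220. ] [ 0.7105 -0.1167  0.101 ]
   rect [340.9 227.3] [ 0.6775 -0.1123  0.101 ]
side tri [256 182  17   8  85] [263.3 186.4] [0.7057 0.0985 0.068 ]
   rect [264.  185.5] [0.7091 0.1001 0.068 ]
[[0.7176 0.1168 0.0685]
 [0.6867 0.1016 0.0685]
 [0.7143 0.0764 0.0685]] [0.7062 0.0983 0.0685]
side rnd [336 235  18  12 180] [344.6 240.6] [ 0.6903 -0.1148  0.068 ]
   rect [344.5 240.5] [ 0.6903 -0.1146  0.068 ]
```

```bash
cat >> h.py <<'E'
def cloud(i):
    v,u=np.indices(i['z_map'].shape); z=i['z_map'].astype(float)
    p=np.stack([(u-i['cx'])/i['fx']*z,(v-i['cy'])/i['fy']*z,z],-1)
    return (p-i['t'])@i['R']
E
python3 - <<'E'
from h import *
for n in('scene','side'):
    i=dict(np.load(f'pics/{n}.npz')); X=cloud(i); g=i['color'].max(2); ok=i['z_map']>0
    box=ok&(X[...,0]>.45)&(X[...,0]<.7)&(abs(X[...,1])<.25)
    m=box&(X[...,2]>.06)&(X[...,2]<.14)&(g<90)
    k,l,s,c=cv2.connectedComponentsWithStats(m.astype('uint8'))
    for j in range(1,k):
        if s[j][4]>60:
            p=X[l==j]; print(n,s[j],np.percentile(p,[2,50,98],axis=0).round(4).tolist())
            cc=[s[j][0]+s[j][2]/2-.5,s[j][1]+s[j][3]/2-.5]; top=p[p[:,2]>np.percentile(p[:,2],98)-.004]; print('  top',len(top),top.mean(0).round(4), [ray(i,*cc,z).round(4).tolist() for z in(.083,.101)])
    # carriage/rail bright surfaces
    b=box&(i['color'].min(2)>120)&(X[...,2]>.02)&(X[...,2]<.06)
    p=X[b]; print('bright z hist',np.histogram(p[:,2],bins=np.arange(.02,.065,.005)))
    q=X[b][:,:2]; print(cv2.fitLine(q.astype('float32'),cv2.DIST_HUBER,0,.01,.01).ravel())
E
```

```text
scene [185 160  15  31 355] [[0.5595, -0.0919, 0.0807], [0.5727, -0.0824, 0.1095], [0.5756, -0.0741, 0.1284]]
  top 88 [ 0.5672 -0.0833  0.1272] [[0.5371, -0.0865, 0.083], [0.5617, -0.0839, 0.101]]
scene [237 185  16  34 472] [[0.6133, -0.0139, 0.0618], [0.6298, -0.0028, 0.094], [0.6333, 0.0082, 0.1119]]
  top 129 [ 0.6232 -0.0024  0.1105] [[0.6176, -0.0031, 0.083], [0.6389, -0.0039, 0.101]]
scene [183 240 127  13 494] [[0.6835, -0.096, 0.0601], [0.6903, -0.0102, 0.0631], [0.6971, 0.0812, 0.0655]]
  top 385 [ 0.6902 -0.0078  0.0635] [[0.7138, -0.008, 0.083], [0.7312, -0.0086, 0.101]]
scene [ 76 246  84  18 343] [[0.6729, -0.2471, 0.0601], [0.6789, -0.2006, 0.0634], [0.6963, -0.1357, 0.0655]]
  top 280 [ 0.6799 -0.1988  0.0637] [[0.7085, -0.1852, 0.083], [0.7261, -0.1786, 0.101]]
bright z hist (array([ 533,  838,  918, 2888, 1985,   77,  584,  374]), array([0.02 , 0.025, 0.03 , 0.035, 0.04 , 0.045, 0.05 , 0.055, 0.06 ]))
[ 0.04686494  0.99890125  0.6027821  -0.02724361]
side [227 169  30  21  84] [[0.6938, 0.1119, 0.0602], [0.697, 0.1454, 0.0639], [0.7, 0.203, 0.0659]]
  top 61 [0.6972 0.1477 0.0642] [[0.6761, 0.1309, 0.083], [0.6571, 0.1075, 0.101]]
side [259 192  78  54 357] [[0.6787, -0.1005, 0.0602], [0.6866, -0.0212, 0.0639], [0.6975, 0.0872, 0.066]]
  top 268 [ 0.6868 -0.0143  0.0642] [[0.6622, -0.0345, 0.083], [0.6438, -0.0503, 0.101]]
side [259 203  26  66 923] [[0.552, -0.0937, 0.0634], [0.5678, -0.0782, 0.1028], [0.6252, 0.0035, 0.1291]]
  top 121 [ 0.5607 -0.0848  0.1281] [[0.5978, -0.0374, 0.083], [0.5823, -0.053, 0.101]]
side [339 247  85  50 440] [[0.6695, -0.2481, 0.0603], [0.6755, -0.1981, 0.0638], [0.6976, -0.1258, 0.0657]]
  top 342 [ 0.6767 -0.1997  0.0641] [[0.6576, -0.2013, 0.083], [0.6395, -0.2094, 0.101]]
bright z hist (array([ 294,   20,    8,  839, 2991,   43,  193,  416]), array([0.02 , 0.025, 0.03 , 0.035, 0.04 , 0.045, 0.05 , 0.055, 0.06 ]))
[ 0.0667215   0.9977716   0.5859146  -0.03375371]
```

Call:
apply_moves --pt "0.7 -270 -200 40 0 0 -0.388" --pt "0.7 -270 -200 40 0 0 -0.388" --pt "0.7 -270 -200 40 0 0 -0.388" --pt "0.7 -270 -200 40 0 0 -0.388" --pt "0.7 -270 -200 40 0 0 -0.388" --pt "0.7 -270 -200 40 0 0 -0.388" --pt "0.7 -270 -200 40 0 0 -0.388" --pt "0.7 -270 -200 40 0 0 -0.388" --pt "0.7 -270 -200 40 0 0 -0.388" --pt "0.7 -270 -200 40 0 0 -0.388" --newtons 50

```text
time_s: 0.93
tcp_pos: [0.4083, 0.2157, 0.2019]
orientation: [0.036, 0.999, -0.001, -0.0]
wrist_force: [-1.3, 0.7, 0.5]
width: 0.699
grip_force: 0.0
```

```bash
cat >> h.py <<'E'
from scipy.spatial.transform import Rotation as Ro
def delta(s,pts):
    "tool-frame shifts (mm) to world TCP points, and turn to have tool down with y at 1.504 rad"
    R=Ro.from_quat(s['orientation']); y=np.array([np.cos(1.504),np.sin(1.504),0]); z=np.array([0,0,-1.])
    D=Ro.from_matrix(np.stack([np.cross(y,z),y,z],1)); print('turn',(R.inv()*D).as_rotvec().round(3))
    for p in pts: print(R.inv().apply((np.array(p)-s['tcp_pos'])*1000).round(0).tolist())
E
python3 - <<'E'
from h import *; from cell import *
s=state(); print(s['time_s'],s['tcp_pos'].round(4),s['wrist_force'])
delta(s,[(.567,-.084,.2),(.567,-.084,.095)])
E
```

```text
0.9333 [0.4083 0.2157 0.2019] [-1.30831091  0.6644202   0.47081905]
turn [-0.001 -0.    -0.005]
[-180.0, -288.0, 2.0]
[-180.0, -287.0, 107.0]
```

Call:
apply_moves --pt "0.7 -180 -288 12 0 0 0" --pt "0.7 -180 -288 12 0 0 0" --pt "0.7 -180 -288 12 0 0 0" --pt "0.7 -180 -288 12 0 0 0" --pt "0.7 -180 -288 12 0 0 0" --pt "0.7 -180 -288 12 0 0 0" --pt "0.7 -180 -288 12 0 0 0" --pt "0.7 -180 -288 12 0 0 0" --pt "0.7 -180 -288 12 0 0 0" --pt "0.7 -180 -288 12 0 0 0"

```text
time_s: 1.77
tcp_pos: [0.5683, -0.0828, 0.1896]
orientation: [0.035, 0.999, -0.0, -0.0]
wrist_force: [-0.3, 1.3, -0.0]
width: 0.7
grip_force: 0.0
```

```bash
python3 - <<'E'
from h import *; from cell import *
s=state(); i=get_image('wrist'); np.savez('pics/w1.npz',**i); cv2.imwrite('pics/w1.png',i['color'][:,:,::-1])
print(s['time_s'],s['tcp_pos'].round(4),s['wrist_force'],i['fx'],i['cx'],i['cy'])
delta(s,[(.567,-.084,.095)]); print(i['T_tool_cam'].round(3))
E
```

```text
1.7667 [ 0.5683 -0.0828  0.1896] [-0.27335173  1.2886881  -0.02205556] 297.3186396354542 254.83606705446894 190.88858238442165
turn [-0.    -0.    -0.003]
[1.0, -1.0, 95.0]
[[-0.    -0.948 -0.318  0.082]
 [ 1.    -0.001  0.     0.001]
 [-0.    -0.318  0.948 -0.132]
 [ 0.     0.     0.     1.   ]]
```

View pics/w1.png

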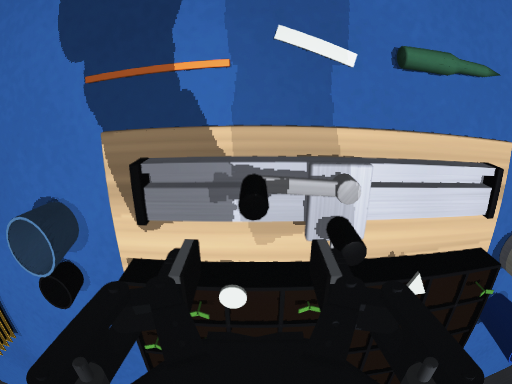

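Wrist view: knob at (254,198), midway between the fingers (185 and 325); post at (346,240), triangle at (416,285), round clip at (232,297). The alignment is good, so I descend and grip.

Call:
apply_moves --pt "0.7 1 -1 30 0 0 0" --pt "0.7 1 -1 60 0 0 0" --pt "0.7 1 -1 80 0 0 0" --pt "0.7 1 -1 92 0 0 0" --pt "0.7 1 -1 92 0 0 0" --pt "0 1 -1 92 0 0 0" --pt "0 1 -1 92 0 0 0" --pt "0 1 -1 92 0 0 0" --pt "0 1 -1 92 0 0 0" --pt "0 1 -1 92 0 0 0" --newtons 50

```text
time_s: 2.65
tcp_pos: [0.567, -0.0829, 0.0998]
orientation: [0.034, 0.999, -0.001, 0.001]
wrist_force: [-3.0, -4.7, 8.8]
width: 0.244
grip_force: 48.8
```

```bash
python3 - <<'E'
from h import *; from cell import *
s=state(); print(s['time_s'],s['tcp_pos'].round(4),s['wrist_force'],s['width'],s['grip_force'])
r=np.array([.067,.998]);x=np.array([.998,-.067]); k=s['tcp_pos'][:2]; piv=k+.085*r; print('pivot',piv,'post',piv+.045*x)
delta(s,[(*(piv-.085*(np.cos(a)*r+np.sin(a)*x)),s['tcp_pos'][2]) for a in np.arange(.1,1.25,.1)])
E
```

```text
2.65 [ 0.567  -0.0829  0.0998] [-3.02585832 -4.66612795  8.78780949] 0.2440893645989278 48.82794141769409
pivot [0.57272336 0.00193929] post [ 0.61763336 -0.00107571]
turn [-0.001  0.002 -0.001]
[8.0, 0.0, -0.0]
[17.0, 2.0, -0.0]
[25.0, 4.0, -0.0]
[33.0, 7.0, -0.0]
[41.0, 10.0, -0.0]
[48.0, 15.0, -0.0]
[55.0, 20.0, -0.0]
[61.0, 26.0, -0.0]
[67.0, 32.0, -0.0]
[72.0, 39.0, -0.0]
[76.0, 46.0, -0.0]
[79.0, 54.0, -0.0]
```

Call:
apply_moves --pt "0 4 0 0 0 0 0" --pt "0 8 0 0 0 0 0" --pt "0 12 1 0 0 0 0" --pt "0 17 2 0 0 0 0" --pt "0 21 3 0 0 0 0" --pt "0 25 4 0 0 0 0" --pt "0 29 5 0 0 0 0" --pt "0 33 7 0 0 0 0" --pt "0 37 8 0 0 0 0" --pt "0 41 10 0 0 0 0"

```text
time_s: 3.48
tcp_pos: [0.5275, -0.0695, 0.0997]
orientation: [0.034, 0.999, -0.0, 0.002]
wrist_force: [9.1, -4.0, 6.1]
width: 0.241
grip_force: 49.2
```

Call:
apply_moves --pt "0 4 2 0 0 0 0" --pt "0 7 5 0 0 0 0" --pt "0 14 10 0 0 0 0" --pt "0 20 16 0 0 0 0" --pt "0 26 22 0 0 0 0" --pt "0 31 29 0 0 0 0" --pt "0 35 36 0 0 0 0" --pt "0 38 43 0 0 0 0" --pt "0 38 43 0 0 0 0" --pt "0 38 43 0 0 0 0"

```text
time_s: 4.32
tcp_pos: [0.4923, -0.0234, 0.0996]
orientation: [0.033, 0.999, 0.0, 0.002]
wrist_force: [2.9, 1.0, 8.4]
width: 0.245
grip_force: 49.5
```

Call:
apply_moves --pt "0.7 0 0 0 0 0 0" --pt "0.7 0 0 0 0 0 0" --pt "0.7 0 0 -20 0 0 0" --pt "0.7 0 0 -45 0 0 0" --pt "0.7 0 0 -65 0 0 0" --pt "0.7 -35 8 -65 0 0 0" --pt "0.7 -75 18 -65 0 0 0" --pt "0.7 -110 26 -65 0 0 0" --pt "0.7 -125 30 -65 0 0 0" --pt "0.7 -125 30 -65 0 0 0"

```text
time_s: 5.15
tcp_pos: [0.62, -0.0013, 0.1628]
orientation: [0.033, 0.999, 0.0, 0.0]
wrist_force: [-0.7, -0.3, -0.4]
width: 0.7
grip_force: 0.0
```

```bash
python3 - <<'E'
from h import *; from cell import *
s=state(); i=get_image('side'); cv2.imwrite('pics/s2.png',i['color'][:,:,::-1])
print(s['time_s'],s['tcp_pos'].round(4),s['wrist_force'])
delta(s,[(.6185,-.002,.086)])
E
```

```text
5.15 [ 0.62   -0.0013  0.1628] [-0.6796971  -0.34023843 -0.42091798]
turn [0.001 0.001 0.001]
[2.0, -1.0, 77.0]
```

View pics/s2.png

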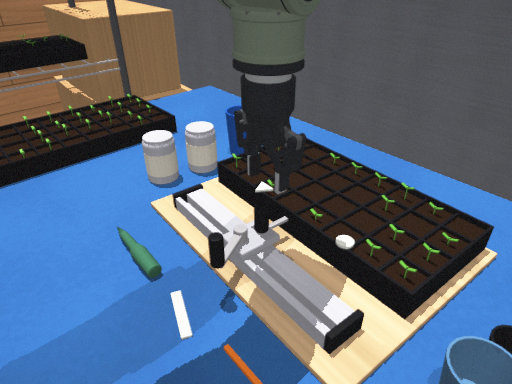

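The lever now stands open with its knob at (217,250). The gripper is above the post at (262,212).

Call:
apply_moves --pt "0.7 2 -1 30 0 0 0" --pt "0.7 2 -1 55 0 0 0" --pt "0.7 2 -1 73 0 0 0" --pt "0.7 2 -1 73 0 0 0" --pt "0 2 -1 73 0 0 0" --pt "0 2 -1 73 0 0 0" --pt "0 2 -1 73 0 0 0" --pt "0 2 -1 73 0 0 0" --pt "0 2 -1 73 0 0 0"

```text
time_s: 5.95
tcp_pos: [0.6163, -0.0027, 0.0924]
orientation: [0.033, 0.999, 0.0, 0.001]
wrist_force: [-3.2, 3.8, 7.1]
width: 0.287
grip_force: 48.7
```

```bash
python3 - <<'E'
from h import *; from cell import *
s=state(); print(s['time_s'],s['tcp_pos'].round(4),s['wrist_force'],s['width'])
d=np.array([.703,.0985])-s['tcp_pos'][:2]
for t in(.06,.067,.074): print(t, d@[np.sin(t),np.cos(t)])
r=np.array([.067,.998]); dd=d@r; delta(s,[(*(s['tcp_pos'][:2]+dd*r),s['tcp_pos'][2])])
E
```

```text
5.95 [ 0.6163 -0.0027  0.0924] [-3.21613554  3.81150815  7.09333904] 0.2869000631161286
0.06 0.1061703964668035
0.067 0.10673079478151624
0.074 0.10728596330863971
turn [0.001 0.002 0.   ]
[-0.0, 107.0, 0.0]
```

Call:
apply_moves --pt "0 0 10 0 0 0 0" --pt "0 0 22 0 0 0 0" --pt "0 0 35 0 0 0 0" --pt "0 0 48 0 0 0 0" --pt "0 0 61 0 0 0 0" --pt "0 0 74 0 0 0 0" --pt "0 0 87 0 0 0 0" --pt "0 0 99 0 0 0 0" --pt "0 0 107 0 0 0 0" --pt "0 0 107 0 0 0 0"

```text
time_s: 6.78
tcp_pos: [0.6236, 0.1054, 0.0924]
orientation: [0.033, 0.999, 0.001, 0.001]
wrist_force: [-2.6, 4.0, 7.9]
width: 0.29
grip_force: 49.8
```

Call:
apply_moves --pt "0 0 0 0 0 0 0" --pt "0 0 0 0 0 0 0" --pt "0 0 0 0 0 0 0"

```text
time_s: 7.03
tcp_pos: [0.6235, 0.1043, 0.0924]
orientation: [0.033, 0.999, 0.001, 0.001]
wrist_force: [-2.6, 3.0, 8.9]
width: 0.288
grip_force: 49.7
```

```bash
python3 - <<'E'
from h import *; from cell import *
s=state(); i=get_image('scene'); np.savez('pics/scene3.npz',**i); cv2.imwrite('pics/s3.png',cv2.resize(i['color'][130:280,150:400,::-1],(750,450)))
print(s['time_s'],s['tcp_pos'].round(4),s['wrist_force'],s['width'])
E
```

```text
7.0333 [0.6235 0.1043 0.0924] [-2.642339    3.02872436  8.85495789] 0.28779331698728927
```

View pics/s3.png

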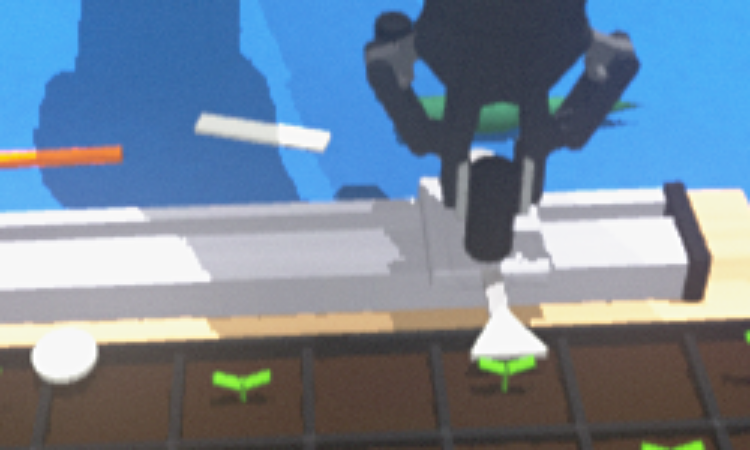

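The pointer, at crop (495,295), meets the triangle's tip at (500,312), so the post is in line. Next I release, lift and return to the knob.

Call:
apply_moves --pt "0.7 0 0 0 0 0 0" --pt "0.7 0 0 0 0 0 0" --pt "0.7 0 0 -25 0 0 0" --pt "0.7 0 0 -50 0 0 0" --pt "0.7 0 0 -72 0 0 0" --pt "0.7 35 -8 -72 0 0 0" --pt "0.7 75 -18 -72 0 0 0" --pt "0.7 110 -26 -72 0 0 0" --pt "0.7 122 -29 -72 0 0 0" --pt "0.7 122 -29 -72 0 0 0"

```text
time_s: 7.92
tcp_pos: [0.4972, 0.0819, 0.1634]
orientation: [0.033, 0.999, -0.0, -0.0]
wrist_force: [-0.6, -0.3, 0.6]
width: 0.701
grip_force: 0.0
```

```bash
python3 - <<'E'
from h import *; from cell import *
s=state(); i=get_image('scene'); X=cloud(i)
print(s['time_s'],s['tcp_pos'].round(4),s['wrist_force'])
ok=(i['z_map']>0)&(i['color'].max(2)<90)&(X[...,0]>.45)&(X[...,0]<.66)&(X[...,1]>0)&(X[...,1]<.17)&(X[...,2]>.06)&(X[...,2]<.135)
k,l,st,c=cv2.connectedComponentsWithStats(ok.astype('uint8'))
for j in range(1,k):
    if st[j][4]>40:
        p=X[l==j]; print(st[j],np.percentile(p,[2,98],axis=0).round(4).tolist(),ray(i,st[j][0]+st[j][2]/2-.5,st[j][1]+st[j][3]/2-.5,.083).round(4))
delta(s,[(.4995,.0836,.1)])
E
```

```text
7.9167 [0.4972 0.0819 0.1634] [-0.59217286 -0.29602335  0.6005515 ]
[275 134  12  31 330] [[0.502, 0.0589, 0.0784], [0.5181, 0.0777, 0.1285]] [0.4777 0.0732 0.083 ]
[305 182  17  35 479] [[0.6208, 0.092, 0.0617], [0.6403, 0.1134, 0.1118]] [0.625  0.1044 0.083 ]
turn [-0.001 -0.    -0.   ]
[-2.0, 2.0, 63.0]
```

Call:
apply_moves --pt "0.7 -4 -4 0 0 0 0" --pt "0.7 -4 -4 30 0 0 0" --pt "0.7 -4 -4 55 0 0 0" --pt "0.7 -4 -4 65 0 0 0" --pt "0.7 -4 -4 65 0 0 0" --pt "0 -4 -4 65 0 0 0" --pt "0 -4 -4 65 0 0 0" --pt "0 -4 -4 65 0 0 0" --pt "0 -4 -4 65 0 0 0" --pt "0 -4 -4 65 0 0 0" --newtons 40

```text
time_s: 8.8
tcp_pos: [0.5034, 0.0782, 0.0983]
orientation: [0.034, 0.999, -0.0, 0.0]
wrist_force: [-3.4, -3.4, 8.9]
width: 0.248
grip_force: 39.0
```

```bash
python3 - <<'E'
from h import *; from cell import *
s=state(); print(s['time_s'],s['tcp_pos'].round(4),s['wrist_force'],s['width'],s['grip_force'])
r=np.array([.067,.998]);x=np.array([.998,-.067]); piv=np.array([.624,.1043])-.045*x
v=piv-s['tcp_pos'][:2]; a0=np.arctan2(v@x,v@r); print(piv,np.hypot(*v),a0)
delta(s,[(*(piv-.085*(np.cos(a)*r+np.sin(a)*x)),s['tcp_pos'][2]) for a in np.linspace(a0,-.05,20)])
E
```

```text
8.8 [0.5034 0.0782 0.0983] [-3.37651057 -3.37383287  8.85862368] 0.2484685625934595 39.0093469619751
[0.57909  0.107315] 0.08110841908585183 1.1371528097542074
turn [-0.     0.001 -0.   ]
[4.0, -2.0, -0.0]
[1.0, -6.0, 0.0]
[-2.0, -11.0, 0.0]
[-4.0, -15.0, 0.0]
[-8.0, -20.0, 0.0]
[-11.0, -24.0, 0.0]
[-15.0, -27.0, 0.0]
[-19.0, -31.0, 0.0]
[-23.0, -34.0, 0.0]
[-27.0, -37.0, 0.0]
[-32.0, -40.0, 0.0]
[-37.0, -42.0, 0.0]
[-41.0, -45.0, 0.0]
[-46.0, -46.0, 0.0]
[-52.0, -48.0, 0.0]
[-57.0, -49.0, 0.0]
[-62.0, -50.0, 0.0]
[-67.0, -51.0, 0.0]
[-73.0, -51.0, 0.0]
[-78.0, -51.0, 0.0]
```

Call:
apply_moves --pt "0 -2 -5 0 0 0 0" --pt "0 -5 -10 0 0 0 0" --pt "0 -7 -14 0 0 0 0" --pt "0 -11 -19 0 0 0 0" --pt "0 -14 -23 0 0 0 0" --pt "0 -18 -27 0 0 0 0" --pt "0 -22 -30 0 0 0 0" --pt "0 -26 -33 0 0 0 0" --pt "0 -30 -36 0 0 0 0" --pt "0 -35 -39 0 0 0 0"

```text
time_s: 9.63
tcp_pos: [0.5353, 0.0373, 0.0982]
orientation: [0.033, 0.999, -0.0, -0.0]
wrist_force: [-9.3, 0.3, 7.9]
width: 0.248
grip_force: 39.4
```

Call:
apply_moves --pt "0 -5 -3 0 0 0 0" --pt "0 -9 -5 0 0 0 0" --pt "0 -14 -7 0 0 0 0" --pt "0 -20 -9 0 0 0 0" --pt "0 -25 -10 0 0 0 0" --pt "0 -30 -11 0 0 0 0" --pt "0 -35 -12 0 0 0 0" --pt "0 -39 -12 0 0 0 0" --pt "0 -42 -12 0 0 0 0" --pt "0 -42 -12 0 0 0 0"

```text
time_s: 10.47
tcp_pos: [0.5772, 0.0208, 0.0983]
orientation: [0.034, 0.999, -0.001, 0.0]
wrist_force: [-0.7, -10.5, 7.1]
width: 0.231
grip_force: 38.1
```

```bash
python3 - <<'E'
from h import *; from cell import *
s=state(); print(s['time_s'],s['tcp_pos'].round(4),s['wrist_force'],s['width'],s['grip_force'])
r=np.array([.067,.998]);x=np.array([.998,-.067]); piv=np.array([.624,.1043])-.045*x
v=piv-s['tcp_pos'][:2]; print(np.hypot(*v),np.arctan2(v@x,v@r))
E
```

```text
10.4667 [0.5772 0.0208 0.0983] [ -0.6900999  -10.53869564   7.12916587] 0.23069217125283067 38.13041031360626
0.0865104776073467 -0.044870173368705316
```

Call:
apply_moves --pt "0 -2 0 0 0 0 0" --pt "0 -4 0 0 0 0 0" --pt "0 -6 0 0 0 0 0" --pt "0 -6 0 0 0 0 0"

```text
time_s: 10.8
tcp_pos: [0.5831, 0.0203, 0.0984]
orientation: [0.034, 0.999, -0.001, 0.001]
wrist_force: [-1.0, -9.6, 6.8]
width: 0.23
grip_force: 37.5
```

Call:
apply_moves --pt "0.7 0 0 0 0 0 0" --pt "0.7 0 0 0 0 0 0" --pt "0.7 0 0 -25 0 0 0" --pt "0.7 0 0 -55 0 0 0" --pt "0.7 0 0 -85 0 0 0" --pt "0.7 0 0 -100 0 0 0" --pt "0.7 30 0 -100 0 0 0" --pt "0.7 60 0 -100 0 0 0" --pt "0.7 90 0 -100 0 0 0" --pt "0.7 90 0 -100 0 0 0"

```text
time_s: 11.63
tcp_pos: [0.4882, 0.0285, 0.198]
orientation: [0.033, 0.999, -0.0, -0.001]
wrist_force: [-0.3, 0.2, 1.2]
width: 0.698
grip_force: 0.0
```

```bash
python3 - <<'E'
from h import *; from cell import *
s=state(); i=get_image('scene'); X=cloud(i)
cv2.imwrite('pics/s4.png',cv2.resize(i['color'][130:280,150:400,::-1],(750,450)))
print(s['time_s'],s['tcp_pos'].round(4),s['wrist_force'])
ok=(i['z_map']>0)&(i['color'].max(2)<90)&(X[...,0]>.45)&(X[...,0]<.66)&(X[...,1]>-.05)&(X[...,1]<.17)&(X[...,2]>.06)&(X[...,2]<.135)
k,l,st,c=cv2.connectedComponentsWithStats(ok.astype('uint8'))
for j in range(1,k):
    if st[j][4]>40:
        p=X[l==j]; u=(st[j][0]+st[j][2]/2-.5,st[j][1]+st[j][3]/2-.5); top=p[p[:,2]>np.percentile(p[:,2],98)-.004]
        print(st[j],top.mean(0).round(4),ray(i,*u,.083).round(4),ray(i,*u,.101).round(4))
E
```

```text
11.6333 [0.4882 0.0285 0.198 ] [-0.32392566  0.18554117  1.21267411]
[251 157  13  32 363] [0.5726 0.0206 0.1274] [0.5441 0.0237 0.083 ] [0.5683 0.0218 0.101 ]
[304 183  17  34 478] [0.6301 0.1014 0.1105] [0.626  0.1027 0.083 ] [0.6469 0.0976 0.101 ]
```

View pics/s4.png

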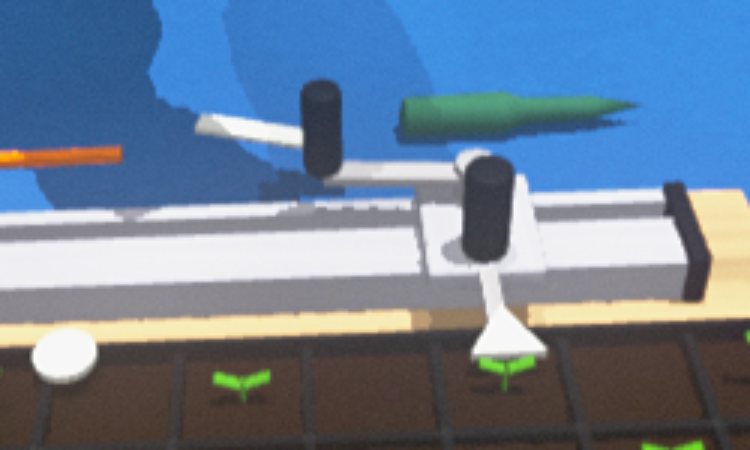

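The knob-to-post offset is (-57.5, -80.8) mm, against (-56, -80.9) mm when first clamped, so the lever is back at its stop. The pointer, at crop (490,290), is still in line with the triangle's tip. The arm is clear.

```bash
python3 -c "
from cell import *
print(sign_off())"
```

```text
the job is handed in; nothing more can be done
None
```

The job is handed in: the pointer measured about 1 mm off the triangular clip's centre line, the lever is back at its clamped stop, and the arm is clear of everything, at about 12 s of the 64 s allowed; no verdict was shown.

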